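# Press a drive pin home with bench locking pliers

### The arm

A 6-joint arm with a two-finger parallel gripper is mounted at the origin on the work surface. World frame = base frame: x ahead of the robot, y to its left, z up, the work surface at z = 0. Lengths are in m, angles in rad, forces in N, time in s.
With the tool pointing down it reaches from about 0.35 to 0.925 m from the base axis. Payload 6.4 kg.
Tool frame: the origin (TCP) lies at the very end of the fingers, on their centre line; the grasp point (between the pads) lies 19 mm behind it (bot.tcp_to_grasp is the z of the grasp point in the tool frame, in m); z points along the fingers, y is the line along which they close (so a half turn about z gives the same grasp; the last joint's range is limited). The gripper opens to 85 mm and grips with 20 to 120 N. Pads are 22 mm wide; open, the fingers measure 114 mm over their backs; the gripper's body (76 mm by 85 mm) begins 54 mm behind the grasp point. The pads swing forward as they close: fully open they stand 13 mm farther back than shut.
Start: joints at [-1.33, 0.245, 1.558, -0, 1.339, -0.174], TCP at [0.262, -0.595, 0.231] pointing down, gripper open.
Joint ranges: [-3.13, 3.13], [-1.02, 2.26], [0.13, 2.54], [-0.95, 4.09], [0.21, 2.88], [-2.74, 2.74]. Speed limits (rad/s): [2.57, 2.57, 3.14, 3.14, 3.14, 3.14].

### API

Orientations are given as a unit quaternion [x, y, z, w].
In Python, from station import bot gives the robot as it stands. The module is installed in compiled form; this text tells all that it offers.
- The arm moves only by the tool jog_arm, never from a script. Its argument "deltas" is text: rows parted by semicolons, each of 5 numbers parted by spaces: the shift along the world's x, y, z in mm, then the turn about the world's z in degrees, then the opening, from -1 (shut) to 1 (fully open). In form: dx dy dz turn grip; .... A call has 1 to 10 rows; each row shifts and turns the commanded pose from where the row before left it; what a row does not reach is not made up. A row lasts 1/10 s, in which the tool goes at most 50 mm and 8.59 degrees, less where a joint would pass 70% of its speed; a pose out of reach is approached as far as the arm can. A call with a gripper value outside its range is refused whole. The fingers move at their own pace and stop on an object; "force" is the grip in N (left out, the last holds). Time passes only in rows, so rows that do not move let the fingers close. It gives the time, the measured TCP pose, the force, the opening and the grip force at its end, in the units of the state.
- bot.observe(): the state, without advancing time (a new reading comes with each control period).
- bot.read_camera(name): name is "scene" or "top"; returns the picture (420x560x3 uint8, red, green, blue); there is no depth.
- bot.get_calibration(name): a dict with "vertical_fov" (degrees; the focal length in pixels is half the picture's height over the tangent of half this angle, whatever the lens; pixels are square), "cx", "cy" (the principal point, pixels), "world_to_cam" (4x4, takes a point from world to camera coordinates). Camera axes: x right, y down, z forward; pixel columns grow to the right and rows downward; lengths in m; the calibration is good to about 2 mm. A picture is of the moment at which its call begins. get_calibration takes no time and is no camera call.
- bot.job_done(): hands the job in; it is judged then, once.
The state is a dict: "time_s": time; "joint_positions": joint angles; "joint_vel": joint speeds; "joint_torque": joint torques, N m; "tool_pos": TCP position; "orientation": TCP orientation; "wrist_force": force on the tool from outside, world axes, zero at the start; "torque": the same for the moment, N m; "finger_gap": opening from 0.0 (shut) to 1.0 (fully open); "grasp_force": force on a finger pad.
Only numpy, scipy, OpenCV 4.12 (cv2) and the standard library are available. Lean on these libraries where they do the work, as an engineer would, in place of code of your own. Each camera call takes 0.05 s, during which the arm holds its last target. There are 200 camera calls.

### The job

In this optics workshop, stand the lap holder in the nest of the bench-mounted locking pliers with its proud pin facing the moving jaw, and let go of it. Squeeze the moving handle in towards the fixed one until the pliers snap over centre, have pushed the pin fully home and stay locked by themselves with your hand off; feel for the snap, never squeeze with more than 30 N, and once it has snapped ease off rather than lean on the locked handle (under 14 N). Then flick the release lever gently (under 20 N) so the pliers spring open, leave the holder standing in the nest with its pin home, and do not disturb the jar, the glass blank or the spanner.

Things in the scene. Friction and masses are not known exactly. Their poses are not given: they have to be found in the camera images.
- clamp: Locking pliers bolted flat to the bench, frame up to 70 mm tall. Origin on the bench near the pivots. +y runs to the jaws, -y to the handles, +x from the moving to the fixed handle. Base plate x -78..78, y -55..115, 12 mm thick; nothing lies under the handles beyond it. Fixed handle: bar x 16..24, y -151..-16, z 40..60. Handle pivot at (-10, 0) (all mm).
- nest (a point): Centre of the nest floor, 30 mm above the bench: the centre of the holder's underside when against the fixed jaw. Axes as the clamp's. Open top; cheeks leave 39 mm in y, flared above (lead-ins to 24 mm over the floor). Fixed jaw face at x = +20 mm, 40 mm tall; open moving jaw's pad at x = -33 to -42 mm. Slack in x 6 mm or more: aim at x = -3 mm; the closing jaw pushes the holder home.
- holder: Loose lap holder, 0.2 to 0.4 kg: aluminium block 40 x 36 x 36 mm (x, y, z) with an upright square steel shank 16 x 16 mm on top, from 36 to 85 mm above the underside, to lift it by. Origin at the centre of the underside, z up. The drive pin stands out of its -x side; in the nest the holder's x axis points like the clamp's x.
- pin_end (a point): Centre of the outer end of the steel drive pin (12 mm diameter), 20 mm above the holder's underside, on the holder's -x side; stands 7 mm out of the side when the pin joint reads 0, 2 mm when home.
- pin (a joint): How far the pin is pushed in: 0 to 0.005 m (0.005 = fully home, starts 0 to 0.001). Stiff fit, moves at about 12 N and stays.
- moving_grip (a point): Grip point on the moving handle, 110 mm from its pivot, 50 mm above the bench, mid-thickness. Flat bar 8 mm thick (x), 20 mm high (z 40..60 mm), ending 41 mm further on; an elbow bolt 65 mm from the pivot sets its rear half slightly inwards. Travel to the lock 21 to 32 mm, differs each time (the pliers' adjuster): feel for it. Open, 66 to 70 mm over both handles here.
- fixed_grip (a point): Point on the fixed handle opposite the moving grip, 50 mm above the bench, mid-thickness of the 8 mm bar.
- release (a joint): Release lever, on top between the handles: 0 at rest (a light spring returns it), up to 0.36 rad. Positive moves its tab in clamp +x, towards the fixed handle. After 0.05 to 0.21 rad of free play (it depends on the pliers' adjuster) it pries the moving handle away, and by 0.3 rad a locked handle has sprung open; takes about 5 N at the tab.
- release_tab (a point): Centre of the upright tab on the release lever's tail, beyond the handle ends, 89 mm above the bench: 8 mm (x) by 16 mm (y), from 69 to 101 mm up, so higher than the handles (60 mm) and can be pushed above them. 90 mm from the lever's vertical pivot, which lies towards the jaws at clamp (6, -85) mm; full travel 32 mm.
- jar: White plastic jar, 64 mm diameter, 85 mm tall; origin under its centre. Leave alone.
- blank: Round glass lens blank lying flat, 76 mm diameter, 16 mm thick; origin under its centre. Leave alone.
- spanner: Steel spanner lying flat on the bench; leave alone.
- handle: Moving handle; origin on its vertical pivot at clamp (-10, 0) mm, 50 mm above the bench. A spring holds it open; it swings in +x when squeezed. Felt at the grip point: up to 14 N while the pin moves, a slight dip, a second rise (under 12 N) as the jaws tighten, then a sudden drop at dead centre, and 1 to 2 mm on a solid stop: locked (only with a holder in the jaws).
Things that resemble listed ones, but are neither listed nor needed, are in the scene too. Several things have the shape of the holder; the one meant has the colours described above.

How it is judged:
By the outcome, as a careful person would: the job done as asked, in the order asked, and still so for the second after the job is handed in, with the robot touching nothing.
It also fails if it takes over 72 s, if anything falls off the work surface, if the arm or the gripper's body presses on something with over 40 N, if the wrist force passes 120 N, or if a joint passes its speed limit or range.

## Working session

There is one attempt and no reset: what is moved stays moved. The work goes in short steps, Python scripts to look and compute and a tool call to move; the robot and the scene stay as the last step left them, time stands still between calls to the robot, and variables do not carry over. Pictures are saved under pics/ and viewed, at most 10 in all, crops included, and the job is handed in when it is done.

Besides the shell and the picture viewer there is one more tool, called as name(argument=value, ...) on one line, values as JSON. jog_arm: Moves the arm, as the interface text tells. Its arguments: {"type":"object","properties":{"deltas":{"type":"string"},"force":{"type":"number"}},"required":["deltas"]}

```bash
mkdir -p pics; cat > h.py <<'E'
import numpy as np, cv2
from station import bot
def snap(n,f):
    im=bot.read_camera(n); cv2.imwrite('pics/'+f,im[:,:,::-1]); return im
def crop(src,dst,x0,y0,w,h,s):
    im=cv2.imread('pics/'+src)[y0:y0+h,x0:x0+w]; cv2.imwrite('pics/'+dst,cv2.resize(im,None,fx=s,fy=s,interpolation=cv2.INTER_CUBIC))
def cal(n):
    c=bot.get_calibration(n); M=np.array(c['world_to_cam']); f=210/np.tan(np.radians(c['vertical_fov'])/2); return M,f,c['cx'],c['cy']
def w(n,u,v,z):
    M,f,cx,cy=cal(n); R=M[:3,:3];o=-R.T@M[:3,3]; d=R.T@np.array([(u-cx)/f,(v-cy)/f,1]); return (o+d*(z-o[2])/d[2]).round(4)
def px(n,p):
    M,f,cx,cy=cal(n); q=M[:3,:3]@np.array(p)+M[:3,3]; return (q[:2]/q[2]*f+[cx,cy]).round(1)
E
python3 - <<'E'
from h import *
a=snap('top','t0.png');b=snap('scene','s0.png')
for n in('top','scene'):
    M,f,cx,cy=cal(n);print(n,(-M[:3,:3].T@M[:3,3]).round(3),round(f),M[2,:3].round(2))
o=bot.observe();print(o['tool_pos'],o['orientation'],o['wrist_force'],o['finger_gap'],bot.tcp_to_grasp)
E
```

```text
top [0.463 0.083 1.211] 516 [ 0.13 -0.02 -0.99]
scene [1.272 0.436 0.689] 423 [-0.68 -0.37 -0.63]
[ 0.26183616 -0.59437468  0.23030584] [ 9.78567813e-01  2.05922990e-01 -3.80062011e-05 -8.69716585e-04] [-0.31360414 -0.26768042 -0.48548889] 0.9993492489703508 -0.0187
```

View pics/t0.png

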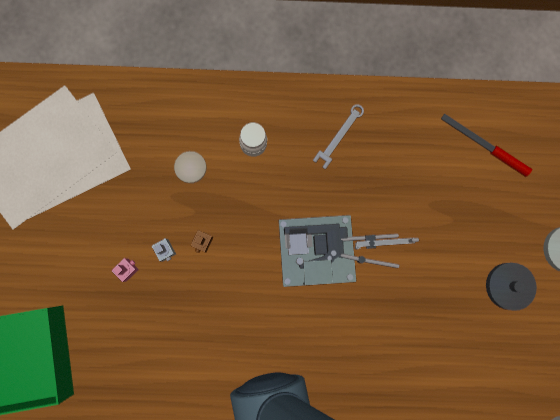

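View pics/s0.png

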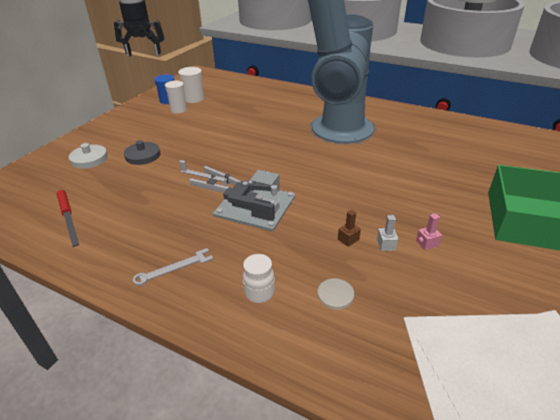

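The top view shows the aluminium holder at about (163,250). The clamp plate is centred near (318,250), with its handles running right, towards world -y. The jar, blank and spanner lie further out. I'll enlarge it for the details.

```bash
python3 - <<'E'
from h import *
crop('t0.png','c1.png',272,205,156,92,5)
crop('t0.png','a.png',140,228,48,40,8);crop('s0.png','b.png',370,208,48,48,8)
a=cv2.imread('pics/a.png');b=cv2.imread('pics/b.png');a=cv2.copyMakeBorder(a,0,64,0,0,0);cv2.imwrite('pics/c2.png',np.hstack([a,b]))
E
```

```text
(no output)
```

View pics/c1.png

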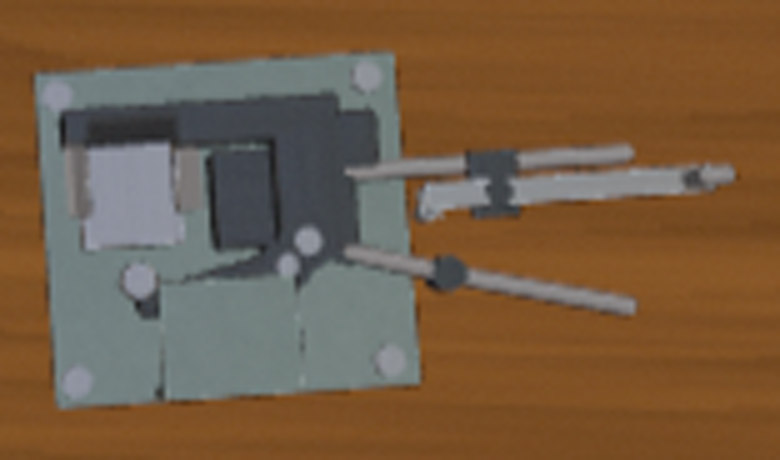

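View pics/c2.png

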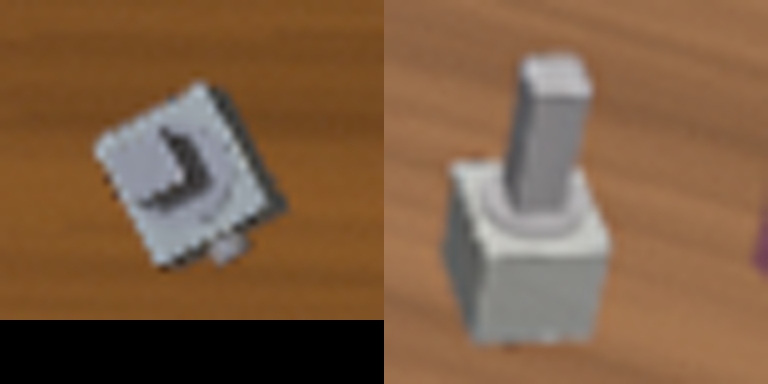

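The crops show the plate corners at (36,72), (395,52), (420,385) and (58,408) in c1. The holder's top face has corners at (205,83), (95,148), (160,268) and about (268,212) in c2, and its pin points down and right. I'll fit both poses.

```bash
python3 - <<'E'
from h import *
from scipy.spatial.transform import Rotation as Ro
def fit(model,z,pts):
    m=np.array(model);p=np.array([w('top',u,v,z)[:2] for u,v in pts])
    mc,pc=m-m.mean(0),p-p.mean(0)
    a=np.arctan2((mc[:,0]*pc[:,1]-mc[:,1]*pc[:,0]).sum(),(mc*pc).sum())
    R=np.array([[np.cos(a),-np.sin(a)],[np.sin(a),np.cos(a)]]); t=p.mean(0)-R@m.mean(0)
    print('yaw',np.degrees(a).round(2),'o',t.round(4),'resid mm',((m@R.T+t-p)*1000).round(1).tolist()); return R,t
c=lambda x,y:(272+(x+.5)/5-.5,205+(y+.5)/5-.5)
hh=lambda x,y:(140+(x+.5)/8-.5,228+(y+.5)/8-.5)
R,t=fit([(.078,.115),(.078,-.055),(-.078,-.055),(-.078,.115)],.012,[c(36,72),c(395,52),c(420,385),c(58,408)])
cl=lambda p:(R@[p[0],p[1]]+t).round(4)
for n,(u,v),z in [('mov end',c(632,307),.06),('elbow',c(449,273),.062),('fix end',c(632,153),.06),('tab top',c(720,174),.101),('tab2',c(733,174),.101),('nest blockTL',c(87,145),.03),('nestBR',c(183,245),.03),('fixjaw TL',c(62,113),.07),('cheekL',c(66,145),.07),('cheekR',c(200,210),.07),('rivet1',c(308,240),.07)]:
    p=w('top',*[u,v],z); print(n,p,'clamp mm',((p[:2]-t)@R*1000).round(1))
R2,t2=fit([(.02,.018),(.02,-.018),(-.02,-.018),(-.02,.018)],.036,[hh(95,148),hh(205,83),hh(268,212),hh(160,268)])
for n,(u,v),z in [('shank top L',hh(115,165),.085),('pin',hh(228,248),.022)]:
    p=w('top',u,v,z); print(n,p,((p[:2]-t2)@R2*1000).round(1))
# scene: shank top corners
s=lambda x,y:(370+(x-384+.5)/8-.5,208+(y+.5)/8-.5)
for q in [(556,75)]: p=w('scene',*s(*q),.085); print('shank top scene',p)
for q in [(475,345),(592,340),(445,250)]: p=w('scene',*s(*q),0.); print('base scene',p,((p[:2]-t2)@R2*1000).round(1))
print('pred base corners',[px('top',(*(R2@np.array(k)+t2),.085)) for k in [(.008,.008),(-.008,-.008),(.008,-.008),(-.008,.008)]])
E
```

```text
yaw 5.08 o [ 0.5213 -0.0762] resid mm [[0.1, 0.5], [0.4, -0.4], [-0.3, -1.1], [-0.2, 1.0]]
mov end [ 0.4865 -0.2227  0.06  ] clamp mm [ -47.6 -142.8]
elbow [ 0.4991 -0.1402  0.062 ] clamp mm [-27.8 -61.8]
fix end [ 0.5554 -0.2229  0.06  ] clamp mm [  21.  -149.1]
tab top [ 0.5441 -0.2503  0.101 ] clamp mm [   7.3 -175.4]
tab2 [ 0.5443 -0.256   0.101 ] clamp mm [   7.  -181.1]
nest blockTL [0.5538 0.021  0.03  ] clamp mm [41.  93.9]
nestBR [ 0.5094 -0.0241  0.03  ] clamp mm [-7.2 53. ]
fixjaw TL [0.5647 0.0346 0.07  ] clamp mm [ 53.1 106.5]
cheekL [0.5505 0.0324 0.07  ] clamp mm [ 38.7 105.6]
cheekR [ 0.5234 -0.0277  0.07  ] clamp mm [ 6.4 48.1]
rivet1 [ 0.5116 -0.0759  0.07  ] clamp mm [-9.6  1.2]
yaw 30.49 o [0.5081 0.3072] resid mm [[0.5, 0.7], [-0.6, -0.3], [0.9, -0.9], [-0.8, 0.6]]
shank top L [0.5091 0.3161 0.085 ] [5.4 7.1]
pin [0.489  0.2957 0.022 ] [-22.3  -0.3]
shank top scene [0.5106 0.3064 0.085 ]
base scene [0.5353 0.3024 0.    ] [ 21. -18.]
base scene [0.5181 0.3321 0.    ] [21.3 16.3]
base scene [0.4995 0.282  0.    ] [-20.2 -17.4]
pred base corners [array([153. , 247.3]), array([163. , 250.2]), array([159.6, 243.7]), array([156.4, 253.8])]
```

The poses agree with the sizes given: clamp yaw is 5.1°, origin (0.521,-0.076); holder yaw is 30.5°, at (0.508,0.307). I'll move over the holder and take a closer look at the nest in the meantime.

jog_arm(deltas="12 45 0 0.7 1;12 45 0 0.7 1;12 45 0 0.7 1;12 45 0 0.7 1;12 45 0 0.7 1;12 45 0 0.7 1;12 45 0 0.7 1;12 45 0 0.7 1;12 45 0 0.7 1;12 45 0 0.4 1")

```text
time_s: 1.1
tool_pos: [0.3818, -0.143, 0.231]
orientation: [0.965, 0.263, 0.0, -0.0]
wrist_force: [0.8, -0.2, -0.0]
finger_gap: 1.0
grasp_force: 0.0
```

```bash
python3 - <<'E'
from h import *
crop('s0.png','c3.png',175,155,125,75,6)
E
```

```text
(no output)
```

View pics/c3.png

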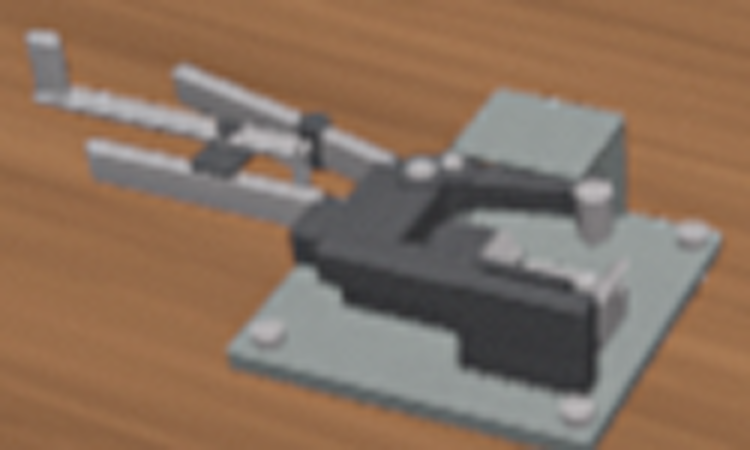

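The scene crop confirms the open-topped nest between two light cheeks, next to the dark fixed jaw. The tab rises at the far left, at about (45,60) in the crop. The arm is on course.

jog_arm(deltas="13 45 0 0 1;13 45 0 0 1;13 45 0 0 1;13 45 0 0 1;13 45 0 0 1;13 45 0 0 1;13 45 0 0 1;13 45 -20 0 1;13 45 -20 0 1;9 45 -20 0 1")

```text
time_s: 2.1
tool_pos: [0.5077, 0.3053, 0.171]
orientation: [0.965, 0.263, 0.0, 0.0]
wrist_force: [0.3, -0.9, 0.6]
finger_gap: 1.002
grasp_force: 0.0
```

```bash
python3 - <<'E'
from h import *
a=np.radians(5.08);R=np.array([[np.cos(a),-np.sin(a)],[np.sin(a),np.cos(a)]]);t=np.array([.5213,-.0762])
c=lambda x,y:(272+(x+.5)/5-.5,205+(y+.5)/5-.5)
s=lambda x,y:(175+(x+.5)/6-.5,155+(y+.5)/6-.5)
def f(n,cam,q,z): print(n,z,((w(cam,*q,z)[:2]-t)@R*1000).round(1))
f('floorL','top',c(87,200),.03);f('floorR','top',c(183,200),.03)
f('cheek outL','top',c(67,180),.054);f('cheek outR','top',c(200,180),.054)
f('facetop','top',c(130,118),.07);f('facebot','top',c(130,144),.03)
f('cheekbotL','top',c(75,215),.054);f('cheek in L','top',c(87,170),.054);f('cheek inR','top',c(179,170),.054)
f('tabtop','scene',s(43,37),.101)
for n,p in [('nest39',(.017,.0735)),('movgrip',(-.040,-.106))]: print(n,(R@p+t).round(4))
E
```

```text
floorL 0.03 [15.8 95.6]
floorR 0.03 [13.2 51.5]
cheek outL 0.054 [ 24.1 105.3]
cheek outR 0.054 [20.6 45.6]
facetop 0.07 [49.1 76.5]
facebot 0.03 [40.3 74.1]
cheekbotL 0.054 [  8.2 102.8]
cheek in L 0.054 [28.  96.1]
cheek inR 0.054 [25.6 54.7]
tabtop 0.101 [   9.2 -175.3]
nest39 [ 0.5317 -0.0015]
movgrip [ 0.4908 -0.1853]
```

jog_arm(deltas="1 1 -40 0 1;0 0 -40 0 1;0 0 -30 0 1;0 0 -13 0 1;0 0 0 0 1")

```text
time_s: 2.6
tool_pos: [0.5069, 0.3038, 0.0469]
orientation: [0.965, 0.263, -0.002, 0.0]
wrist_force: [-0.2, -0.5, -0.4]
finger_gap: 0.999
grasp_force: 0.0
```

jog_arm(deltas="1 3 1 0 1;0 0 0 0 -1;0 0 0 0 -1;0 0 0 0 -1;0 0 0 0 -1;0 0 0 0 -1;0 0 0 0 -1;0 0 0 0 -1", force=50)

```text
time_s: 3.4
tool_pos: [0.5098, 0.3074, 0.0505]
orientation: [0.965, 0.263, 0.0, 0.0]
wrist_force: [-0.8, -0.1, 1.9]
finger_gap: 0.178
grasp_force: 49.5
```

jog_arm(deltas="0 0 30 0 -1;0 0 40 0 -1;0 -20 20 0 -1;2 -40 0 -4 -1;4 -45 0 -4 -1;4 -45 0 -4 -1;4 -45 0 -4 -1;4 -45 0 -4 -1;4 -40 0 -4 -1;1 -28 0 -1.4 -1")

```text
time_s: 4.4
tool_pos: [0.5318, -0.0029, 0.1391]
orientation: [0.999, 0.042, -0.001, -0.0]
wrist_force: [0.5, 0.6, -3.4]
finger_gap: 0.18
grasp_force: 49.4
```

jog_arm(deltas="0 0 0 0 -1;0 0 0 0 -1;0 0 0 0 -1")

```text
time_s: 4.7
tool_pos: [0.5319, 0.0004, 0.1394]
orientation: [0.999, 0.045, -0.001, -0.0]
wrist_force: [0.2, -0.6, -2.9]
finger_gap: 0.178
grasp_force: 49.7
```

```bash
python3 - <<'E'
from h import *
snap('scene','s1.png');crop('s1.png','a.png',195,90,110,130,4);snap('top','t1.png');crop('t1.png','b.png',265,195,90,100,4)
a=cv2.imread('pics/a.png');b=cv2.imread('pics/b.png');b=cv2.copyMakeBorder(b,0,120,0,0,0);cv2.imwrite('pics/c4.png',np.hstack([a,b]))
o=bot.observe();print(o['tool_pos'],o['orientation'],o['joint_positions'])
E
```

```text
[0.5321331  0.00058029 0.13967178] [ 9.98983845e-01  4.50679563e-02 -3.45445619e-04 -1.92426556e-04] [-2.12218318e-01  7.49381957e-02  1.92782174e+00  2.16157177e-04
  1.13959880e+00  1.26832113e+00]
```

View pics/c4.png

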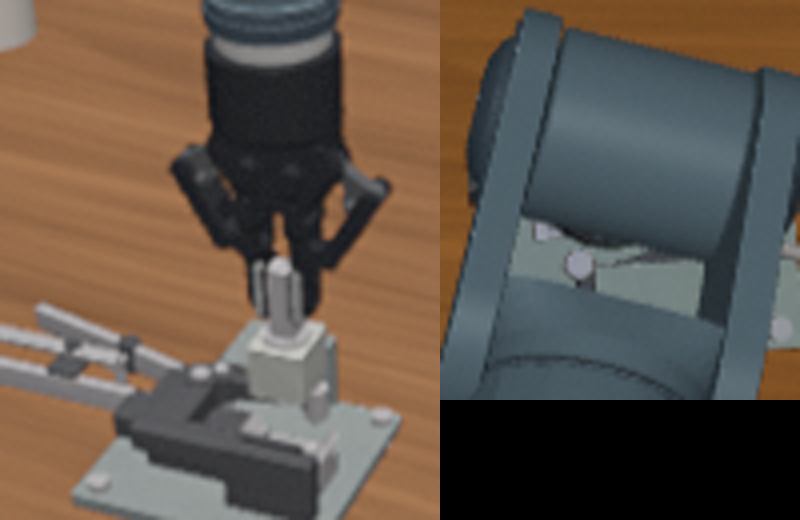

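The scene view shows the held holder upright over the nest, with its front face's lower corners at about (250,392) and (310,403). I'll check its offset in the grasp.

```bash
python3 - <<'E'
from h import *
a=np.radians(5.17);R=np.array([[np.cos(a),-np.sin(a)],[np.sin(a),np.cos(a)]]);t=np.array([.5321,.0006])
s=lambda x,y:(195+(x+.5)/4-.5,90+(y+.5)/4-.5)
for n,q,z,m in [('botL',(250,390),.089,(20,-18)),('botR',(310,402),.089,(20,18)),('topR',(312,347),.125,(20,18)),('topL',(248,342),.125,(20,-18)),('topback',(328,322),.125,(-20,18)),('shanktop',(280,268),.174,(0,0))]:
    p=w('scene',*s(*q),z);print(n,((p[:2]-t)@R*1000).round(1),'model',m)
E
```

```text
botL [ 14.2 -20.7] model (20, -18)
botR [12.5 18.8] model (20, 18)
topR [ 6.1 18.5] model (20, 18)
topL [ 14.9 -19.6] model (20, -18)
topback [-22.7  16.8] model (-20, 18)
shanktop [ 3.6 -1.4] model (0, 0)
```

jog_arm(deltas="1.5 -0.5 -10 0 -1;0 0 -10 0 -1;0 0 -8 0 -1;0 0 -5 0 -1;0 0 -5 0 -1;0 0 0 0 -1")

```text
time_s: 5.4
tool_pos: [0.5334, -0.001, 0.1011]
orientation: [0.999, 0.044, -0.001, -0.0]
wrist_force: [-0.5, -0.1, -3.3]
finger_gap: 0.178
grasp_force: 49.7
```

jog_arm(deltas="0 0 -3 0 -1;0 0 -3 0 -1;0 0 -3 0 -1;0 0 -3 0 -1;0 0 -2 0 -1;0 0 0 0 -1")

```text
time_s: 6.0
tool_pos: [0.5337, -0.0011, 0.0876]
orientation: [0.999, 0.044, -0.0, -0.0]
wrist_force: [0.2, -0.0, -3.3]
finger_gap: 0.178
grasp_force: 49.8
```

jog_arm(deltas="0 0 -2 0 -1;0 0 -2 0 -1;0 0 -1 0 -1;0 0 -1 0 -1;0 0 0 0 -1")

```text
time_s: 6.5
tool_pos: [0.5339, -0.0011, 0.0819]
orientation: [0.999, 0.044, -0.0, -0.0]
wrist_force: [0.5, -0.1, -3.1]
finger_gap: 0.181
grasp_force: 49.8
```

jog_arm(deltas="0 0 -1 0 -1;0 0 0 0 -1")

```text
time_s: 6.7
tool_pos: [0.534, -0.0011, 0.081]
orientation: [0.999, 0.044, -0.0, 0.0]
wrist_force: [0.2, 0.1, -3.4]
finger_gap: 0.18
grasp_force: 49.8
```

jog_arm(deltas="0 0 -0.7 0 -1;0 0 0 0 -1")

```text
time_s: 6.9
tool_pos: [0.5341, -0.0011, 0.0805]
orientation: [0.999, 0.044, 0.0, 0.0]
wrist_force: [-1.5, -0.1, -2.5]
finger_gap: 0.182
grasp_force: 49.8
```

jog_arm(deltas="0 0 -0.7 0 -1;0 0 0 0 -1")

```text
time_s: 7.1
tool_pos: [0.5342, -0.0011, 0.0804]
orientation: [0.999, 0.044, 0.0, 0.0]
wrist_force: [-5.0, -0.0, 5.0]
finger_gap: 0.179
grasp_force: 50.7
```

Floor contact felt. I'll let go, lift, and move to beside the moving handle.

jog_arm(deltas="0 0 0.5 0 0;0 0 0 0 0.3;0 0 0 0 0.6;0 0 0 0 1;0 0 0 0 1;0 0 5 0 1;0 0 25 0 1;0 0 35 0 1;-10 -20 30 0 0")

```text
time_s: 8.0
tool_pos: [0.5246, -0.0202, 0.1771]
orientation: [0.999, 0.045, 0.001, -0.0]
wrist_force: [-0.1, -1.2, -0.2]
finger_gap: 0.859
grasp_force: 0.0
```

jog_arm(deltas="-15 -42 0 -2 -1;-14 -42 0 -2 -1;-13 -42 0 -3 -1;-13 -42 0 0 -1;0 0 0 0 -1;0 0 0 0 -1;0 0 0 0 -1")

```text
time_s: 8.7
tool_pos: [0.4691, -0.1883, 0.1752]
orientation: [1.0, -0.016, 0.0, -0.0]
wrist_force: [0.1, -0.7, 0.4]
finger_gap: -0.001
grasp_force: 0.0
```

```bash
python3 - <<'E'
from h import *
snap('scene','s2.png');crop('s2.png','c5.png',175,90,130,130,4.6)
o=bot.observe();print(o['tool_pos'],o['orientation'],o['wrist_force'],o['finger_gap'])
E
```

```text
[ 0.469221   -0.18802296  0.17512571] [ 9.99870771e-01 -1.60754618e-02 -4.02142966e-05 -1.41590722e-04] [-0.18650849  0.32030527  0.70161648] 0.0024369251641128955
```

View pics/c5.png

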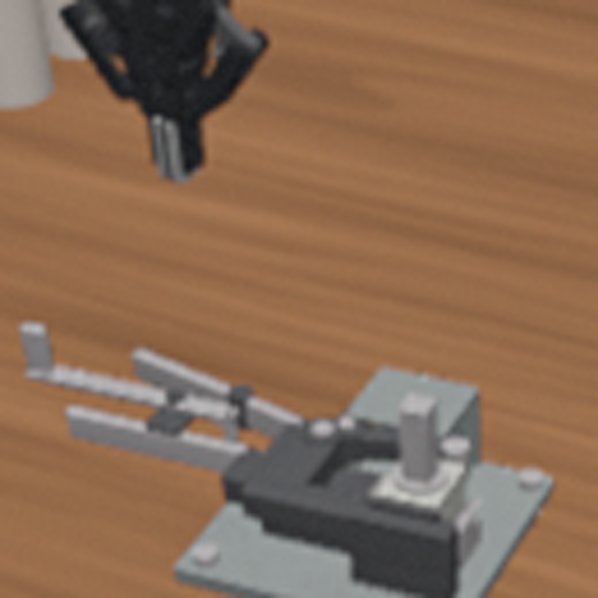

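The holder stands fully seated in the nest with its shank up, at about (420,430) in the crop. I'll lower beside the moving handle.

jog_arm(deltas="0 0 -40 0 -1;0 0 -40 0 -1;0 0 -30 0 -1;0 0 -15 0 -1;0 0 -8 0 -1;0 0 0 0 -1;0 0 0 0 -1")

```text
time_s: 9.45
tool_pos: [0.4699, -0.189, 0.0431]
orientation: [1.0, -0.016, 0.001, 0.0]
wrist_force: [0.1, -0.6, 1.6]
finger_gap: 0.002
grasp_force: 0.0
```

jog_arm(deltas="2 0 0 0 -1;2 0 0 0 -1;2 0 0 0 -1;0 0 0 0 -1")

```text
time_s: 9.85
tool_pos: [0.4755, -0.1893, 0.0426]
orientation: [1.0, -0.017, 0.0, 0.0]
wrist_force: [1.0, 0.3, 0.3]
finger_gap: 0.001
grasp_force: 0.0
```

jog_arm(deltas="1 0 0 0 -1;1 0 0 0 -1;1 0 0 0 -1;0 0 0 0 -1")

```text
time_s: 10.25
tool_pos: [0.4779, -0.1891, 0.0421]
orientation: [1.0, -0.017, -0.0, -0.0]
wrist_force: [-1.4, -0.5, 0.2]
finger_gap: -0.003
grasp_force: 0.3
```

jog_arm(deltas="1.5 0 0 0 -1;1.5 0 0 0 -1;1.5 0 0 0 -1;1.5 0 0 0 -1;0 0 0 0 -1")

```text
time_s: 10.75
tool_pos: [0.4842, -0.1891, 0.0422]
orientation: [1.0, -0.017, 0.0, 0.0]
wrist_force: [-1.7, 0.7, 0.5]
finger_gap: -0.004
grasp_force: 0.4
```

jog_arm(deltas="1 0 0 0 -1;1 0 0 0 -1;1 0 0 0 -1;0 0 0 0 -1")

```text
time_s: 11.15
tool_pos: [0.4868, -0.1892, 0.0421]
orientation: [1.0, -0.017, -0.0, 0.0]
wrist_force: [-2.7, -1.3, -0.5]
finger_gap: 0.005
grasp_force: 1.4
```

jog_arm(deltas="1 0 0 0 -1;1 0 0 0 -1;1 0 0 0 -1;0 0 0 0 -1")

```text
time_s: 11.55
tool_pos: [0.4888, -0.1894, 0.0418]
orientation: [1.0, -0.017, -0.002, 0.0]
wrist_force: [-8.3, -4.5, 2.2]
finger_gap: 0.001
grasp_force: 3.7
```

jog_arm(deltas="1 0 0 0 -1;0 0 0 0 -1")

```text
time_s: 11.75
tool_pos: [0.4894, -0.1894, 0.0417]
orientation: [1.0, -0.017, -0.002, 0.0]
wrist_force: [-10.0, -4.4, 2.4]
finger_gap: -0.001
grasp_force: 4.5
```

jog_arm(deltas="1 0 0 0 -1;0 0 0 0 -1")

```text
time_s: 11.95
tool_pos: [0.49, -0.1895, 0.0416]
orientation: [1.0, -0.017, -0.003, 0.0]
wrist_force: [-11.5, -4.9, 3.5]
finger_gap: -0.002
grasp_force: 5.3
```

jog_arm(deltas="1 0 0 0 -1;0 0 0 0 -1")

```text
time_s: 12.15
tool_pos: [0.4909, -0.1895, 0.0416]
orientation: [1.0, -0.016, -0.003, 0.0]
wrist_force: [-11.1, -5.2, 3.5]
finger_gap: 0.004
grasp_force: 5.5
```

jog_arm(deltas="1 0 0 0 -1;0 0 0 0 -1")

```text
time_s: 12.35
tool_pos: [0.4919, -0.1896, 0.0416]
orientation: [1.0, -0.016, -0.003, 0.0]
wrist_force: [-11.5, -5.1, 2.5]
finger_gap: -0.003
grasp_force: 5.4
```

jog_arm(deltas="1 0 0 0 -1;1 0 0 0 -1;0 0 0 0 -1")

```text
time_s: 12.65
tool_pos: [0.4943, -0.1897, 0.0417]
orientation: [1.0, -0.016, -0.002, 0.0]
wrist_force: [-9.5, -5.9, 2.4]
finger_gap: -0.002
grasp_force: 4.8
```

jog_arm(deltas="1 0 0 0 -1;1 0 0 0 -1;0 0 0 0 -1")

```text
time_s: 12.95
tool_pos: [0.4971, -0.1898, 0.042]
orientation: [1.0, -0.017, -0.001, 0.001]
wrist_force: [-6.0, -5.1, 0.5]
finger_gap: -0.001
grasp_force: 3.3
```

jog_arm(deltas="1 0 0 0 -1;0 0 0 0 -1")

```text
time_s: 13.15
tool_pos: [0.4984, -0.1898, 0.0421]
orientation: [1.0, -0.017, -0.001, 0.001]
wrist_force: [-5.0, -5.0, 0.2]
finger_gap: 0.001
grasp_force: 2.9
```

jog_arm(deltas="1 0 0 0 -1;0 0 0 0 -1")

```text
time_s: 13.35
tool_pos: [0.4997, -0.1896, 0.0421]
orientation: [1.0, -0.017, -0.0, 0.0]
wrist_force: [-3.3, -2.7, -0.0]
finger_gap: -0.001
grasp_force: 1.9
```

jog_arm(deltas="1 0 0 0 -1;0 0 0 0 -1")

```text
time_s: 13.55
tool_pos: [0.5014, -0.189, 0.0422]
orientation: [1.0, -0.017, 0.001, -0.0]
wrist_force: [0.1, -0.0, -0.0]
finger_gap: -0.003
grasp_force: 0.1
```

jog_arm(deltas="1 0 0 0 -1;0 0 0 0 -1")

```text
time_s: 13.75
tool_pos: [0.5025, -0.1889, 0.0424]
orientation: [1.0, -0.017, 0.001, -0.0]
wrist_force: [1.2, 0.6, -0.0]
finger_gap: 0.001
grasp_force: 0.0
```

jog_arm(deltas="0.7 0 0 0 -1;0 0 0 0 -1")

```text
time_s: 13.95
tool_pos: [0.5027, -0.1889, 0.0422]
orientation: [1.0, -0.017, -0.0, -0.0]
wrist_force: [-1.3, 0.2, 1.3]
finger_gap: -0.001
grasp_force: 0.4
```

jog_arm(deltas="0.7 0 0 0 -1;0 0 0 0 -1;0 0 0 0 -1")

```text
time_s: 14.25
tool_pos: [0.503, -0.1889, 0.042]
orientation: [1.0, -0.017, -0.0, -0.0]
wrist_force: [-3.1, 0.4, 1.1]
finger_gap: -0.003
grasp_force: 1.5
```

jog_arm(deltas="0.7 0 0 0 -1;0 0 0 0 -1;0 0 0 0 -1")

```text
time_s: 14.55
tool_pos: [0.5033, -0.1889, 0.0419]
orientation: [1.0, -0.017, -0.001, -0.0]
wrist_force: [-5.2, 0.1, 2.9]
finger_gap: 0.002
grasp_force: 2.7
```

jog_arm(deltas="-1 0 0 0 -1;-1 0 0 0 -1;-2 0 0 0 -1;-2 0 0 0 -1;0 0 0 0 -1")

```text
time_s: 15.05
tool_pos: [0.4981, -0.1891, 0.0422]
orientation: [1.0, -0.017, 0.0, 0.0]
wrist_force: [0.3, -0.1, 0.1]
finger_gap: -0.005
grasp_force: 0.0
```

jog_arm(deltas="-10 0 0 0 -1;-10 0 0 0 -1;0 0 0 0 -1")

```text
time_s: 15.35
tool_pos: [0.4764, -0.1887, 0.0417]
orientation: [1.0, -0.017, -0.001, -0.0]
wrist_force: [0.2, 0.5, -0.2]
finger_gap: -0.001
grasp_force: 0.0
```

```bash
python3 - <<'E'
from h import *
snap('scene','s3.png');crop('s3.png','c6.png',175,130,130,90,6)
E
```

```text
(no output)
```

View pics/c6.png

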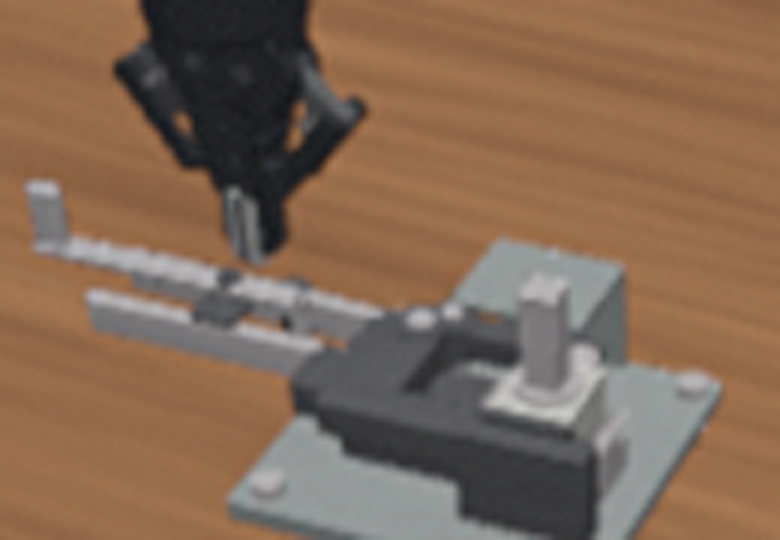

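The pliers are locked. With the hand off, the moving handle stays in beside the fixed one, and the holder is clamped. Next is the release tab, at about (45,210) in the crop.

jog_arm(deltas="-5 0 25 0 -1;0 -20 19 0 -1;0 -25 0 2 -1;5 -20 0 4 -1;15 0 0 1 -1;12 0 0 0 -1;4 0 0 0 -1;0 0 0 0 -1;0 0 0 0 -1")

```text
time_s: 16.3
tool_pos: [0.5088, -0.2535, 0.0859]
orientation: [0.999, 0.044, -0.0, -0.0]
wrist_force: [-0.0, 0.4, 0.0]
finger_gap: -0.001
grasp_force: 0.0
```

jog_arm(deltas="3 0 0 0 -1;3 0 0 0 -1;3 0 0 0 -1;0 0 0 0 -1")

```text
time_s: 16.7
tool_pos: [0.5184, -0.2541, 0.0863]
orientation: [0.999, 0.044, 0.0, 0.0]
wrist_force: [0.3, 0.5, -0.4]
finger_gap: -0.002
grasp_force: 0.0
```

jog_arm(deltas="2 0 0 0 -1;2 0 0 0 -1;2 0 0 0 -1;0 0 0 0 -1")

```text
time_s: 17.1
tool_pos: [0.5243, -0.2542, 0.0862]
orientation: [0.999, 0.044, 0.0, 0.0]
wrist_force: [-0.8, -0.0, 0.1]
finger_gap: -0.006
grasp_force: 0.0
```

jog_arm(deltas="2 0 0 0 -1;2 0 0 0 -1;2 0 0 0 -1;2 0 0 0 -1;0 0 0 0 -1")

```text
time_s: 17.6
tool_pos: [0.5321, -0.254, 0.0861]
orientation: [0.999, 0.044, -0.0, -0.0]
wrist_force: [-1.4, -0.5, 1.4]
finger_gap: -0.002
grasp_force: 0.4
```

jog_arm(deltas="2 0 0 0 -1;2 0 0 0 -1;2 0 0 0 -1;0 0 0 0 -1")

```text
time_s: 18.0
tool_pos: [0.5382, -0.254, 0.086]
orientation: [0.999, 0.044, -0.0, -0.0]
wrist_force: [-0.6, 0.2, 0.2]
finger_gap: 0.002
grasp_force: 0.5
```

jog_arm(deltas="1.5 0 0 0 -1;1.5 0 0 0 -1;1.5 0 0 0 -1;0 0 0 0 -1")

```text
time_s: 18.4
tool_pos: [0.5427, -0.2541, 0.0861]
orientation: [0.999, 0.044, -0.0, 0.0]
wrist_force: [-1.4, 0.2, -0.1]
finger_gap: -0.002
grasp_force: 0.5
```

jog_arm(deltas="1.5 0 0 0 -1;1.5 0 0 0 -1;0 0 0 0 -1")

```text
time_s: 18.7
tool_pos: [0.5456, -0.2541, 0.0861]
orientation: [0.999, 0.044, -0.0, -0.0]
wrist_force: [-0.9, 1.4, -0.4]
finger_gap: -0.0
grasp_force: 0.8
```

jog_arm(deltas="1 0 0 0 -1;1 0 0 0 -1;1 0 0 0 -1;0 0 0 0 -1")

```text
time_s: 19.1
tool_pos: [0.5488, -0.2542, 0.0862]
orientation: [0.999, 0.044, 0.0, 0.0]
wrist_force: [-1.0, -0.4, -0.6]
finger_gap: -0.0
grasp_force: 0.6
```

jog_arm(deltas="1 0 0 0 -1;1 0 0 0 -1;1 0 0 0 -1;0 0 0 0 -1")

```text
time_s: 19.5
tool_pos: [0.5517, -0.2541, 0.0862]
orientation: [0.999, 0.044, 0.0, 0.0]
wrist_force: [-1.5, -0.1, -0.3]
finger_gap: -0.002
grasp_force: 0.6
```

jog_arm(deltas="1 0 0 0 -1;1 0 0 0 -1;1 0 0 0 -1;0 0 0 0 -1")

```text
time_s: 19.9
tool_pos: [0.5547, -0.2541, 0.0862]
orientation: [0.999, 0.044, 0.0, 0.0]
wrist_force: [-1.7, -0.4, 0.8]
finger_gap: -0.005
grasp_force: 0.6
```

jog_arm(deltas="1 0 0 0 -1;1 0 0 0 -1;1 0 0 0 -1;0 0 0 0 -1")

```text
time_s: 20.3
tool_pos: [0.5577, -0.2541, 0.0861]
orientation: [0.999, 0.044, 0.0, 0.0]
wrist_force: [-2.1, 0.6, -0.7]
finger_gap: -0.0
grasp_force: 0.6
```

```bash
python3 - <<'E'
from h import *
snap('scene','s4.png');crop('s4.png','c7.png',165,110,140,110,5.4)
E
```

```text
(no output)
```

View pics/c7.png

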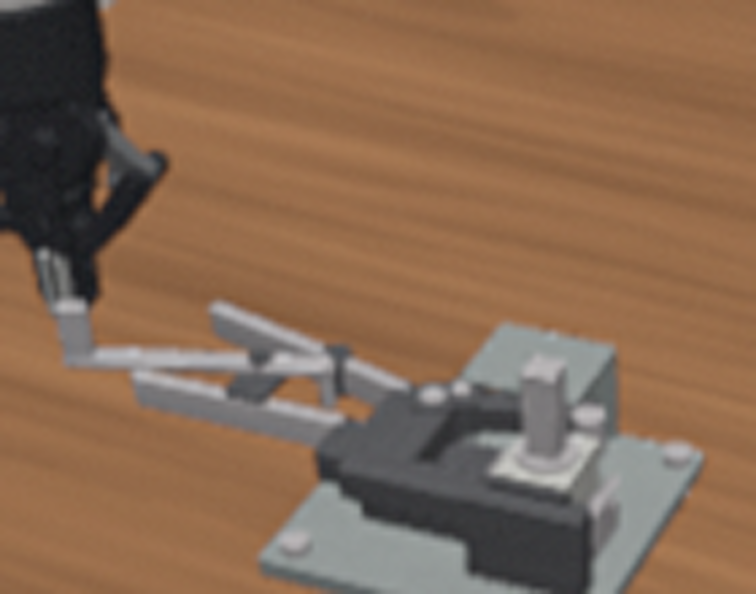

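The handle has sprung open, with its end at about (220,310), and the holder still stands in the nest. I'll back off, lift clear and check.

jog_arm(deltas="-3 0 0 0 -1;-6 0 0 0 -1;-10 0 0 0 -1;-15 0 0 0 -1;-15 0 0 0 -1;0 0 40 0 -1;0 0 40 0 -1;-20 -20 20 0 -1;0 0 0 0 -1;0 0 0 0 -1")

```text
time_s: 21.35
tool_pos: [0.4881, -0.2741, 0.1862]
orientation: [0.999, 0.044, 0.0, -0.0]
wrist_force: [-0.1, 0.0, -0.9]
finger_gap: 0.007
grasp_force: 0.0
```

```bash
python3 - <<'E'
from h import *
snap('scene','s5.png')
snap('top','t5.png')
crop('t5.png','a.png',265,195,160,100,4);crop('s5.png','b.png',165,130,160,100,4)
a=cv2.imread('pics/a.png')[:300];b=cv2.imread('pics/b.png')[:300]
cv2.imwrite('pics/c8.png',np.vstack([a,b]));o=bot.observe();print(o['time_s'],o['wrist_force'])
E
```

```text
21.45 [-0.76989302  0.04702804 -0.04521329]
```

View pics/c8.png

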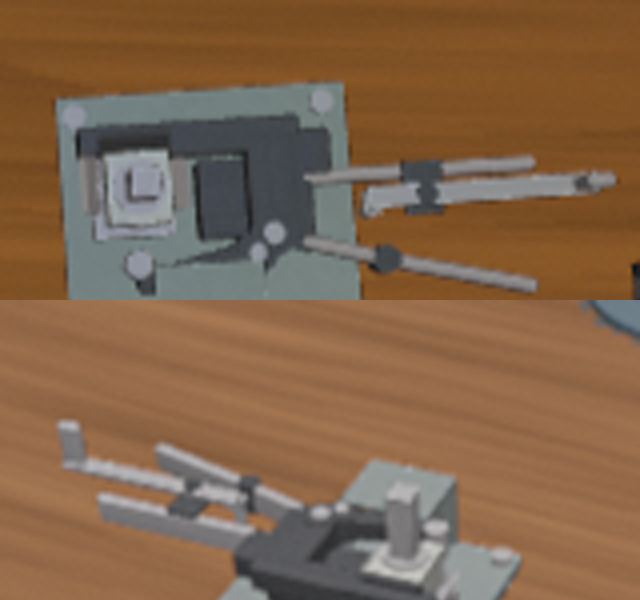

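The pliers are open, the lever is back at rest, and the holder stands against the fixed jaw (top view about (140,185)) with no proud pin visible. I'm handing the job in.

```bash
python3 -c "
from station import bot
print(bot.job_done())"
```

```text
the job is handed in; nothing more can be done
None
```

The job is handed in at about 21 s: the pliers snapped and stayed locked with the hand off, then sprang open when the lever was pushed. The holder still stands in the nest with no proud pin visible, and the arm did not go near the jar, blank or spanner after leaving the start. Peak readings, taken at the end of each move, were about 12.5 N squeezing, 6 N on the locked handle and 2 N at the lever.

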